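# Check a brake lever on the bench stand

### The job

Check the brake lever on the handlebar that is clamped in the bench stand: with the fingers' outside, press the lever blade in towards the rubber grip until it comes up firm against its stop, then let it spring all the way back out. Press it in firmly a second time (about 15 N) and finish while holding it there, so that the gap left to the grip can be gauged. Only push the blade's outer face: do not pinch or hook it, do not force it hard past its stop, do not lean on the bar or stand, and leave the things around it where they are.

Things in the scene. Friction and masses are not known exactly. Their poses are not given: they have to be found in the camera images.
- brake_lever (a joint): free swing of the silver brake lever, rad: 0 = fully out, grows as it is pressed towards the grip, 0.30 = up against its hydraulic stop (pad about 30 mm in). A light return spring resists, 2 N at the pad at first, 6 N at the stop. Pressed on with about 15 N the blade still stands about 15 mm off the grip. Let go, it springs back by itself.
- stop_yield (a joint): how far the hydraulic stop has given way under the pressed lever, rad, added to the free swing: 0 while the lever is in its free stroke, then it yields about 3.3 mm at the pad for every 10 N above 6 N: 0.008 at 8 N, about 0.03 at 15 N, 0.09 at 32 N (too hard). Springs back to 0.
- lever_pad (a point): where to press: centre of the flat outer face of the blade, near its free end, 120 mm above the worktop, 106 mm from the pivot. Axes turn with the lever: x points into the face (press this way), y along the blade towards the pivot, z up. The flat runs 26 mm to -y and 28 mm to +y; the blade is 14 mm high, 8 mm thick, open above and below. To the stop this point travels about 30 mm.
- lever_tip (a point): centre of the 17 mm ball at the free end of the lever blade
- lever_pivot (a point): the lever's upright pivot axis at blade height; the lever swings in the level plane, counter-clockwise seen from above as it is pressed in
- bar_stand: fixed: dark base plate 130 x 160 x 12 mm, two aluminium clamp posts (144 mm high) and the level 22 mm steel bar in them. Origin under the plate's centre on the worktop; x away from the robot, y along the bar, z up. Bar axis 120 mm up over x = 0; black rubber grip, 32 mm thick (flange 43), from y = -244 to -122 mm. The lever is on the -x side, 57 mm clear of the grip at rest.
- brake_perch: black lever clamp on the bar, with master cylinder and fluid reservoir (top 149 mm above the worktop) reaching from the pivot away from the blade, 76 mm along +y. Origin on the bar axis, axes as the stand's; the lever pivot is at x = -46, y = -16 mm from it. Its place along the bar varies.
- lever_face: outer half (the side away from the grip) of the lever blade, the side to push; origin on the pivot axis at blade height, axes as lever_pad
- lever_back: inner half of the lever blade, the side that looks at the grip, not to be touched; origin on the pivot axis at blade height, axes as lever_pad
- feeler_set: fanned steel feeler gauge set, 72 x 94 x 12 mm, lying near the grip; bystander, stays where it is; origin at the centre of its underside
- hex_key: small dark hex key, 28 x 77 x 4 mm, lying in front of the stand; bystander; origin at the centre of its underside
- oil_bottle: small amber bottle with black cap, 32 mm across, 77 mm tall, beside the stand; bystander; origin at the centre of its underside
- marker: black and white marker pen, 129 mm long, lying in front of the stand; bystander; origin at the centre of its underside
- stamp: wooden-knobbed inspection stamp, 22 x 30 x 62 mm, standing behind the stand; bystander; origin at the centre of its underside

How it is judged:
On the way, in this order (a step that is already met when the one before it is completed fails the run):
1. the fingers press the lever in firm against its stop (value of joint brake_lever above 0.28 rad and value of joint stop_yield above 0.008 rad and contact force between the fingers and lever_face above 4 N), for 0.2 s.
2. the lever is let go and springs all the way back out (value of joint brake_lever below 0.03 rad and contact force between the fingers and lever_face below 0.5 N), for 0.2 s.
At the end, for the whole second after the job is handed in: after one full press and full return, the fingers hold the lever still against its stop from outside (brake_lever above 0.28 rad, stop_yield 0.008 to 0.09 rad, about 8 to 32 N at the pad), with nothing touching its inner face, the bar or the stand (all of step 1 and value of joint stop_yield below 0.09 rad and velocity of joint brake_lever between -0.05 and 0.05 rad/s and contact force between the fingers and lever_back below 1 N and contact force between anything else and bar_stand below 1 N); the arm keeps its last pose, push and grip.
It fails at once if the lever is forced far past its stop (value of joint stop_yield above 0.09 rad).
It fails at once if the lever is pinched or hooked from its inner side (contact force between the fingers and lever_back above 3 N).
It fails at once if the robot leans on the handlebar, its grip or the stand (contact force between any of the fingers, the arm and bar_stand above 5 N).
It fails at once if a bystander is shifted or lifted (distance of any of feeler_set, hex_key, oil_bottle, marker, stamp from where it was at the start of the episode above 0.02 m).
It also fails if it takes over 48 s, if anything falls off the work surface, if the arm or the gripper's body presses on something with over 40 N, if the wrist force passes 120 N, or if a joint passes its speed limit or range.

### The arm

A 7-joint arm with a two-finger parallel gripper is mounted at the origin on a cart in front of the work surface, level with it; the furniture and walls round the work are solid. World frame = base frame: x ahead of the robot, y to its left, z up, the work surface at z = 0. Lengths are in m, angles in rad, forces in N, time in s.
With the tool pointing down it reaches from about 0.4 to 0.875 m from the base axis. Payload 19.3 kg.
Tool frame: the origin (TCP) lies midway between the tips of the shut fingers; the grasp point (between the pads) lies bot.grip_point_offset behind it (bot.grip_point_offset is the distance from the TCP to the grasp point, in m); z points along the fingers, y is the direction in which the jaws open and shut (so a half turn about z gives the same grasp; the last joint's range is limited). The gripper opens to 85 mm and grips with 20 to 120 N. Pads are 22 mm wide; open, the fingers measure 114 mm over their backs; the gripper's body (76 mm by 85 mm) begins 54 mm behind the grasp point. The pads swing forward as they close: fully open they stand 13 mm farther back than shut.
Start: joints at [-1.25, 0.521, -0.036, 1.599, 0.021, 1.021, -0.113], TCP at [0.238, 0.578, 0.231] pointing down, gripper open.
Joint ranges: [-2.91, 2.91], [-0.3, 2.13], [-1.5, 1.42], [0.17, 2.43], [-1.26, 4.41], [0.16, 1.93], [-2.52, 2.52]. Speed limits (rad/s): [1.89, 1.89, 2.39, 2.39, 3.01, 3.01, 3.01].

### API

Orientations are given as [roll, pitch, yaw] about the fixed x, y, z axes, in that order (R = Rz(yaw) Ry(pitch) Rx(roll)).
In Python, from workcell import bot gives the robot as it stands.
- The arm moves only by the tool servo_tool, never from a script. Its argument "rows" is a list that holds one entry, the list of rows, each a list of 6 numbers: the shift along the tool's x, y, z in cm, then the turn, a rotation vector about the tool's x, y, z in degrees. A call has 1 to 5 rows; each row shifts and turns the commanded pose from where the row before left it, along the tool's axes as they then stand; what a row does not reach is not made up. A row lasts 1/8 s, in which the tool goes at most 62.5 mm and 10.7 degrees, less where a joint would pass 70% of its speed; a pose out of reach is approached as far as the arm can. A call is refused whole if a number of a shift passes 6.25 or a number of a turn 10.7, either way. A call with a gripper value outside its range is refused whole. "grip" is the opening, from -1 (shut) to 1 (fully open), so that 0 is half open, set as the call begins (left out, the last holds). The fingers move at their own pace and stop on an object; "squeeze" is the grip in N (left out, the last holds). Time passes only in rows, so rows that do not move let the fingers close. It gives the time, the measured TCP pose, the force and the opening at its end, in the units of the state.
- bot.observe(): the state, without advancing time (a new reading comes with each control period).
- bot.grab_frame(name): name is "scene" or "side" or "wrist"; returns a dict with "image" (400x640x3 uint8, red, green, blue), "K" (3x3 intrinsics, pixels), "R" (3x3) and "t" (3): a world point X has camera coordinates R X + t; the wrist camera has in their place "mount" (4x4, takes a point from camera to tool coordinates, whose origin is the TCP and whose axes are the flange's). Camera axes: x right, y down, z forward; pixel columns grow to the right and rows downward; lengths in m; the calibration is good to about 2 mm. The wrist camera is an equidistant fisheye: a pixel r from the principal point sees the ray r / f radians off the axis. A picture is of the moment at which its call begins: read the wrist's pose just before it. There is no depth.
- bot.job_done(): hands the job in, once; it reports no verdict.
The state is a dict: "clock": time; "qpos": joint angles; "qd": joint speeds; "joint_efforts": joint torques, N m; "position": TCP position; "tool_rot": TCP orientation; "force": force on the tool from outside, world axes, zero at the start; "moment": the same for the moment, N m; "grip_width": finger opening in m.
Only numpy, scipy, OpenCV 4.12 (cv2) and the standard library are available. Lean on these libraries where they do the work, as an engineer would, in place of code of your own. Each camera call takes 0.05 s, during which the arm holds its last target.

## Working session

There is one attempt and no reset: what is moved stays moved. The work goes in short steps, Python scripts to look and compute and a tool call to move; the robot and the scene stay as the last step left them, time stands still between calls to the robot, and variables do not carry over. Pictures are saved under pics/ and viewed, and the job is handed in when it is done.

Besides the shell and the picture viewer there is one more tool, called after "Emit:" as name(argument=value, ...), one argument or row to a line, values as JSON. servo_tool: Moves the arm, as the interface text tells. Its arguments: {"type":"object","properties":{"rows":{"type":"array"},"grip":{"type":"number"},"squeeze":{"type":"number"}},"required":["rows"]}

```bash
ls; mkdir -p pics
python3 - <<'E'
from workcell import bot
import cv2
print(bot.observe(), bot.grip_point_offset)
for n in ("scene","side","wrist"):
    f=bot.grab_frame(n); cv2.imwrite(f"pics/{n}0.png",f["image"][:,:,::-1])
    print(n,{k:(v.round(4).tolist() if hasattr(v,'round') else v) for k,v in f.items() if k!="image"})
E
```

```text
pics
{'clock': 0.0, 'qpos': array([-1.25020536,  0.52202523, -0.03630863,  1.59998422,  0.02121465,
        1.02110147, -0.1127926 ]), 'qd': array([-0.0001643 , -0.00242746, -0.00138966, -0.00024931, -0.00076413,
       -0.00078653,  0.00030957]), 'joint_efforts': array([ 1.41089269e-03, -9.27084875e+01,  1.98067345e+00, -3.69933164e+01,
        1.79343391e-02,  8.16857500e-03,  1.54408531e-05]), 'position': array([0.23799732, 0.57755682, 0.23072748]), 'tool_rot': array([-3.14046431e+00,  1.02274325e-04,  2.75079012e+00]), 'force': array([ 0.2753013 , -0.80495914, -0.35719537]), 'moment': array([-0.00930661,  0.04358824,  0.00437359]), 'grip_width': 0.08524488104555239} 0.0187
scene {'K': [[366.0967, 0.0, 319.6211], [0.0, 366.0967, 200.3104], [0.0, 0.0, 1.0]], 'R': [[0.6939, -0.7199, 0.016], [-0.4703, -0.47, -0.747], [0.5453, 0.5108, -0.6647]], 't': [-0.1908, 0.461, 0.4812]}
side {'K': [[416.9345, 0.0, 315.3294], [0.0, 416.9345, 198.5039], [0.0, 0.0, 1.0]], 'R': [[0.9997, -0.0129, -0.0199], [-0.0235, -0.6597, -0.7512], [-0.0034, 0.7514, -0.6598]], 't': [-0.5387, 0.2761, 0.7467]}
wrist {'K': [[309.7069, 0.0, 319.4556], [0.0, 309.7069, 198.7958], [0.0, 0.0, 1.0]], 'mount': [[-0.0007, -0.9509, -0.3094, 0.0795], [1.0, -0.0009, 0.0006, 0.0005], [-0.0008, -0.3094, 0.9509, -0.1423], [0.0, 0.0, 0.0, 1.0]]}
```

View pics/scene0.png

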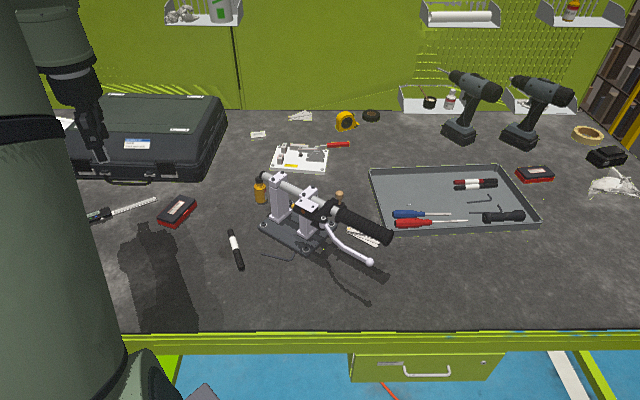

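View pics/side0.png

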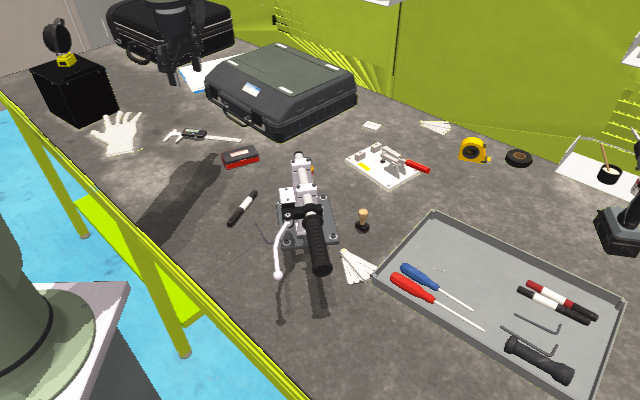

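View pics/wrist0.png

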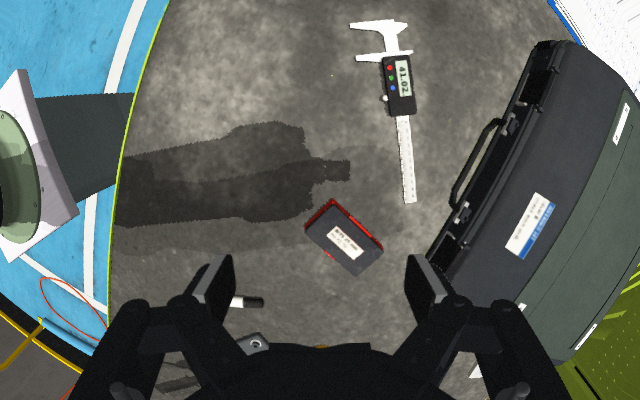

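The scene view shows the lever's ball tip at about (370,262) and the grip end at (390,237). In the side view the ball is at about (277,275) and the grip end at (321,268). I'll zoom in on both.

Run:
```python
import cv2,numpy as np
a=cv2.imread("pics/scene0.png")[160:310,240:400]; b=cv2.imread("pics/side0.png")[140:290,220:380]
cv2.imwrite("pics/z0.png",np.hstack([cv2.resize(a,(400,375),interpolation=cv2.INTER_CUBIC),cv2.resize(b,(400,375),interpolation=cv2.INTER_CUBIC)]))
```

```text
(no output)
```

View pics/z0.png

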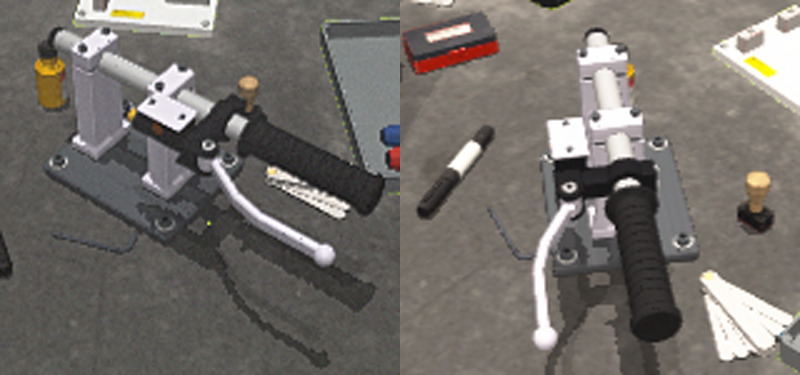

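```bash
cat > h.py <<'E'
import numpy as np, cv2
CAL={'scene':([[366.0967,0,319.6211],[0,366.0967,200.3104],[0,0,1]],[[0.6939,-0.7199,0.016],[-0.4703,-0.47,-0.747],[0.5453,0.5108,-0.6647]],[-0.1908,0.461,0.4812]),
'side':([[416.9345,0,315.3294],[0,416.9345,198.5039],[0,0,1]],[[0.9997,-0.0129,-0.0199],[-0.0235,-0.6597,-0.7512],[-0.0034,0.7514,-0.6598]],[-0.5387,0.2761,0.7467])}
def onz(cam,uv,z):
    K,R,t=map(np.array,CAL[cam]); d=R.T@np.linalg.solve(K,[*uv,1]); c=-R.T@t
    return c+d*(z-c[2])/d[2]
def tri(a,b):
    P=[np.array(CAL[c][0])@np.c_[CAL[c][1],CAL[c][2]] for c in('scene','side')]
    X=cv2.triangulatePoints(*P,np.array(a,float).reshape(2,1),np.array(b,float).reshape(2,1)); return (X[:3]/X[3]).ravel()
def proj(cam,X):
    K,R,t=map(np.array,CAL[cam]); p=K@(R@X+t); return p[:2]/p[2]
E
python3 - <<'E'
from h import *
import cv2
# ball: refine by bright mask near the tip
for n,(u,v) in (('scene',(369,262)),('side',(278,275))):
    im=cv2.imread(f'pics/{n}0.png'); g=im.min(2)
    w=g[v-7:v+8,u-7:u+8]; 
    print(n); print(w)
for nm,a,b,z in(('ball',(369.2,262),(278,275.2),.12),('pivot',(323.2,218.8),(288,214.8),.135)):
    print(nm,tri(a,b),onz('scene',a,z),onz('side',b,z))
E
```

```text
scene
[[246 195 131  78  64  63  83  84  85  80  82  85  89  91  77]
 [254 255 242 170 109  78  73  75  79  81  83  90  88  81  80]
 [221 238 255 255 240 154 108 122 130  98  72  79  82  81  83]
 [152 193 229 241 255 232 234 239 240 191 123  77  75  76  79]
 [120 126 157 201 221 214 232 238 235 234 236 101  75  81  81]
 [124 123 117 131 187 216 229 241 235 231 223 135  75  77  86]
 [113 119 117 132 187 209 223 234 233 224 209 186  85  74  75]
 [ 42  56 113 127 172 195 208 227 223 211 198 167  90  77  80]
 [ 41  43  33  92 154 175 182 199 192 194 178 118  78  72  70]
 [ 46  44  41  52 111 138 154 167 164 160 142  82  71  80  74]
 [ 59  50  44  45  62 105 123 132 130 126  93  61  77  82  75]
 [ 53  60  61  42  44  48  80  87  76  68  38  41  77  67  76]
 [ 50  52  60  63  51  46  43  41  48  48  47  49  45  42  75]
 [ 56  63  56  54  56  54  54  48  46  54  45  47  47  47  45]
 [ 68  58  54  58  59  59  56  54  54  43  48  48  46  50  39]]
side
[[110 108 106 127 217 252 254 247 206 101 102 102 102 103  97]
 [110 105 101 123 208 252 254 249 223  97  96 100 107 109  98]
 [100  99 104 113
[... 323 characters left out ...]
 252 252 248 239 223 179  71  60  59]
 [105 108 148 219 235 243 246 246 238 226 199 146  62  62  63]
 [102 103 117 185 213 226 228 227 219 200 165 109  64  67  67]
 [103 105 111 135 175 191 195 191 180 160 137  62  64  68  72]
 [102 102 101 105 127 158 161 158 149 119  75  65  65  76 103]
 [ 99  99 103 105 103 105 112 111 102  99  67  64  67  77 104]
 [ 98 100 102 108 107 110 112 106  97  64  65  62  66  71  90]
 [105 105 111 112 111 111 111 102  64  65  66  65  70  95  85]]
ball [0.4776526  0.06694059 0.117547  ] [0.47554661 0.06543813 0.12      ] [0.47803779 0.06549093 0.12      ]
pivot [0.49071814 0.20109288 0.13199234] [0.48724517 0.19734262 0.135     ] [0.49127406 0.19959442 0.135     ]
```

Run:
```python
from h import *
for nm,a,b in(('barfar',(240+60/2.5,160+38/2.5),(220+196/2.5,140+36/2.5)),('gripend',(240+372/2.5,160+193/2.5),(220+256/2.5,140+324/2.5))):
    print(nm,tri(a,b),onz('scene',a,.12),onz('side',b,.12))
# blade outer edge in side view: sample rows, bright run
im=cv2.imread('pics/side0.png').min(2)
for v in range(205,274,3):
    r=np.where(im[v,265:300]>175)[0]+265
    if len(r): 
        o=onz('side',(r.min()-.5,v),.12);c=onz('side',(r.mean(),v),.12); print(v,r.min(),r.max(),o.round(4)[:2],c.round(4)[:2])
```

```text
barfar [0.50658245 0.41413054 0.122638  ] [0.50633579 0.41323798 0.12      ] [0.5067875  0.42141116 0.12      ]
gripend [0.5545948  0.0767514  0.11882347] [0.55393901 0.07665481 0.12      ] [0.55446097 0.07546306 0.12      ]
214 285 289 [0.4827 0.218 ] [0.487  0.2178]
223 284 297 [0.4818 0.1926] [0.4938 0.1922]
226 282 296 [0.4783 0.1845] [0.487  0.1842]
229 280 296 [0.4749 0.1765] [0.4842 0.1762]
232 278 299 [0.4715 0.1686] [0.4891 0.168 ]
235 276 280 [0.4681 0.1608] [0.4729 0.1607]
238 275 279 [0.4667 0.1531] [0.4714 0.153 ]
241 275 278 [0.4672 0.1455] [0.4709 0.1454]
244 274 277 [0.4658 0.138 ] [0.4695 0.1379]
247 273 276 [0.4644 0.1307] [0.4681 0.1305]
250 273 277 [0.4649 0.1233] [0.4694 0.1232]
253 274 277 [0.4672 0.1161] [0.4708 0.1159]
256 274 277 [0.4676 0.1089] [0.4712 0.1088]
259 274 278 [0.468  0.1019] [0.4725 0.1018]
262 275 278 [0.4702 0.095 ] [0.4738 0.0949]
265 275 278 [0.4707 0.0881] [0.4742 0.088 ]
268 275 279 [0.4711 0.0814] [0.4754 0.0813]
271 275 280 [0.4715 0.0748] [0.4767 0.0746]
```

Measured: the ball is at (0.477, 0.066, 0.12) and the pivot at (0.489, 0.199). That makes them 134 mm apart, which fits. The bar yaw is about 0.14 rad, and the pad face is at about (0.469, 0.097, 0.12). I'll shut the fingers and push with the side of both, tool -x pointing along +x. First I go in high, over the robot's side of the lever.

Emit:
servo_tool(
  rows=[
    [[-3.6,-3.7,0,0,0,0],[-3.6,-3.7,0,0,0,0],[-3.6,-3.7,0,0,0,0],[-3.6,-3.7,0,0,0,0],[-3.6,-3.7,0,0,0,0]],
  ],
  grip=-1,
  squeeze=60,
)

```text
clock: 0.78
position: [0.3345, 0.3366, 0.2313]
tool_rot: [3.142, 0.0, 2.751]
force: [1.5, 0.1, 0.2]
grip_width: 0.0001
```

Emit:
servo_tool(
  rows=[
    [[-3.6,-3.7,0,0,0,0],[-3.6,-3.7,0,0,0,0],[-3.6,-3.7,0,0,0,0],[-3.6,-3.7,0,0,0,0],[0,0,0,0,0,0]],
  ],
)

```text
clock: 1.4
position: [0.4117, 0.1433, 0.2314]
tool_rot: [-3.141, 0.001, 2.745]
force: [-0.3, 1.3, -0.2]
grip_width: -0.0004
```

Emit:
servo_tool(
  rows=[
    [[0,0,0,0,0,-9.9],[0,0,0,0,0,-9.9],[0,0,0,0,0,-9.9],[0,0,0,0,0,-9.9],[0,0,0,0,0,0]],
  ],
)

```text
clock: 2.02
position: [0.4106, 0.1469, 0.2312]
tool_rot: [3.141, -0.0, -2.842]
force: [-0.3, 0.1, 0.4]
grip_width: 0.0001
```

Emit:
servo_tool(
  rows=[
    [[-0.8,-5.4,0,0,0,0],[0,0,4,0,0,0],[0,0,4,0,0,0],[0,0,0,0,0,0]],
  ],
)

```text
clock: 2.52
position: [0.433, 0.0971, 0.1497]
tool_rot: [-3.141, -0.005, -2.845]
force: [0.0, -0.2, 1.1]
grip_width: -0.0004
```

Run:
```python
from workcell import bot
import cv2,numpy as np
print(bot.observe()['position'])
f={n:bot.grab_frame(n)["image"][:,:,::-1] for n in("scene","side","wrist")}
cv2.imwrite("pics/a1.png",np.hstack([cv2.resize(f["scene"][120:300,240:420],(400,400)),cv2.resize(f["side"][110:290,200:380],(400,400))]))
cv2.imwrite("pics/a2.png",f["wrist"])
```

```text
[0.43302629 0.0971249  0.14970278]
```

View pics/a1.png

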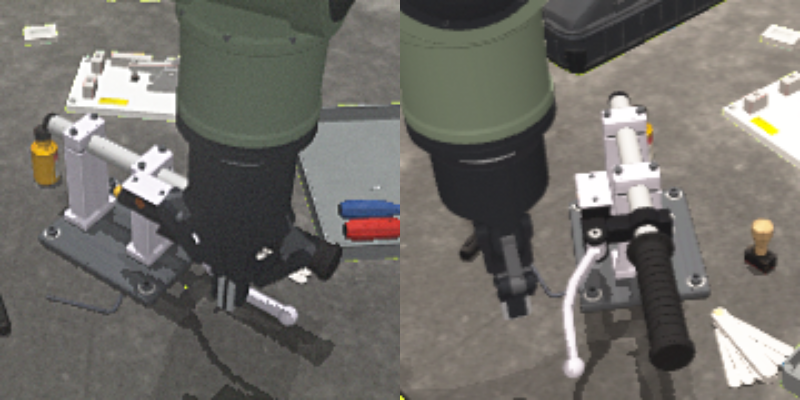

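View pics/a2.png

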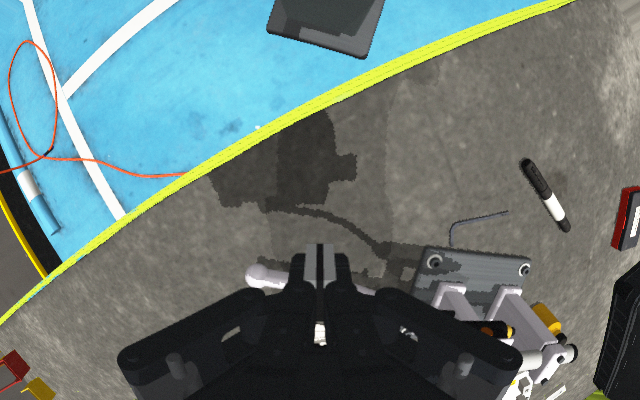

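The fingers are shut on the robot's side of the blade, at side-crop pixel (515,310), clear of the blade and everything else. I'll go down to z ≈ 0.104 and creep in.

Emit:
servo_tool(
  rows=[
    [[0,0,2.3,0,0,0],[0,0,2.3,0,0,0],[-0.6,0.2,0,0,0,0],[0,0,0,0,0,0]],
  ],
)

```text
clock: 3.18
position: [0.4408, 0.1017, 0.1067]
tool_rot: [3.141, 0.002, -2.841]
force: [0.4, -0.5, -0.4]
grip_width: -0.0002
```

Emit:
servo_tool(
  rows=[
    [[-0.5,0.15,0,0,0,0],[-0.5,0.15,0,0,0,0],[0,0,0,0,0,0]],
  ],
)

```text
clock: 3.55
position: [0.4487, 0.1071, 0.1055]
tool_rot: [3.142, 0.001, -2.841]
force: [-0.2, 0.5, 0.1]
grip_width: -0.0001
```

Emit:
servo_tool(
  rows=[
    [[-0.2,-0.9,0,0,0,0],[0,0,0,0,0,0]],
  ],
)

```text
clock: 3.8
position: [0.453, 0.0979, 0.1053]
tool_rot: [-3.141, -0.0, -2.843]
force: [-0.1, -0.2, 0.2]
grip_width: -0.0001
```

Emit:
servo_tool(
  rows=[
    [[-0.3,-0.1,0,0,0,0],[0,0,0,0,0,0]],
  ],
)

```text
clock: 4.05
position: [0.4562, 0.0988, 0.1053]
tool_rot: [3.142, 0.0, -2.841]
force: [-0.2, -0.3, -0.5]
grip_width: 0.0003
```

Emit:
servo_tool(
  rows=[
    [[-0.3,-0.1,0,0,0,0],[0,0,0,0,0,0]],
  ],
)

```text
clock: 4.3
position: [0.4589, 0.0985, 0.1052]
tool_rot: [-3.141, -0.001, -2.841]
force: [-2.6, -1.2, -0.2]
grip_width: -0.0
```

Emit:
servo_tool(
  rows=[
    [[-0.3,-0.1,0,0,0,0],[0,0,0,0,0,0]],
  ],
)

```text
clock: 4.55
position: [0.4623, 0.0984, 0.1052]
tool_rot: [-3.141, -0.0, -2.842]
force: [-2.4, -2.6, 0.7]
grip_width: 0.0002
```

Contact came at TCP x ≈ 0.458, where I expected it, and the force is about 2.5 N. I'll press towards the stop, which should be at x ≈ 0.489.

Emit:
servo_tool(
  rows=[
    [[-0.5,-0.15,0,0,0,0],[-0.5,-0.15,0,0,0,0],[-0.5,-0.15,0,0,0,0],[-0.3,-0.1,0,0,0,0],[0,0,0,0,0,0]],
  ],
)

```text
clock: 5.18
position: [0.4806, 0.098, 0.105]
tool_rot: [-3.141, -0.002, -2.842]
force: [-6.0, -5.9, 1.0]
grip_width: 0.0002
```

Emit:
servo_tool(
  rows=[
    [[-0.3,-0.1,0,0,0,0],[0,0,0,0,0,0]],
  ],
)

```text
clock: 5.42
position: [0.4836, 0.098, 0.105]
tool_rot: [-3.141, -0.002, -2.842]
force: [-6.2, -4.2, 1.4]
grip_width: 0.0003
```

Emit:
servo_tool(
  rows=[
    [[-0.3,-0.1,0,0,0,0],[0,0,0,0,0,0]],
  ],
)

```text
clock: 5.68
position: [0.4867, 0.0981, 0.105]
tool_rot: [-3.141, -0.002, -2.841]
force: [-5.7, -4.1, 1.6]
grip_width: -0.0002
```

Emit:
servo_tool(
  rows=[
    [[-0.2,-0.06,0,0,0,0],[0,0,0,0,0,0]],
  ],
)

```text
clock: 5.92
position: [0.4881, 0.0982, 0.1048]
tool_rot: [3.142, -0.003, -2.841]
force: [-9.2, -4.1, 1.5]
grip_width: -0.0
```

Emit:
servo_tool(
  rows=[
    [[-0.2,-0.06,0,0,0,0],[0,0,0,0,0,0]],
  ],
)

```text
clock: 6.18
position: [0.4896, 0.0982, 0.1047]
tool_rot: [3.141, -0.004, -2.841]
force: [-13.3, -3.2, 2.0]
grip_width: -0.0001
```

Emit:
servo_tool(
  rows=[
    [[-0.1,-0.03,0,0,0,0],[0,0,0,0,0,0]],
  ],
)

```text
clock: 6.42
position: [0.4902, 0.0982, 0.1046]
tool_rot: [3.141, -0.005, -2.841]
force: [-14.6, -2.4, 2.3]
grip_width: -0.0002
```

The force is about 14.8 N and rising steeply, so it's firm on the stop. I'll hold, look, then release.

Emit:
servo_tool(
  rows=[
    [[0,0,0,0,0,0],[0,0,0,0,0,0],[0,0,0,0,0,0]],
  ],
)

```text
clock: 6.8
position: [0.4902, 0.0982, 0.1046]
tool_rot: [3.141, -0.005, -2.841]
force: [-14.4, -2.7, 1.6]
grip_width: -0.0002
```

Run:
```python
from workcell import bot
import cv2,numpy as np
o=bot.observe();print(o['position'],o['force'])
f={n:bot.grab_frame(n)["image"][:,:,::-1] for n in("scene","side")}
cv2.imwrite("pics/b1.png",np.hstack([cv2.resize(f["scene"][160:290,270:400],(400,400)),cv2.resize(f["side"][160:290,230:360],(400,400))]))
```

```text
[0.49017914 0.09824289 0.10458884] [-14.39924456  -2.7019011    1.64049794]
```

View pics/b1.png

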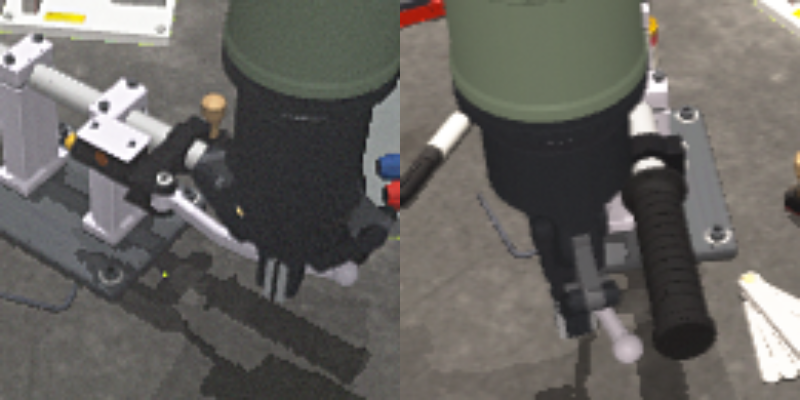

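The ball has swung towards the grip (side-crop pixel (627,347)), and the grip is clear of the fingers. I'll check the swing angle and release.

Run:
```python
from h import *
p=onz('side',(230+227*.325,160+347*.325),.12); q=np.array([.477,.0655]); c=np.array([.489,.199])
a=lambda v:np.arctan2(v[1]-c[1],v[0]-c[0]); print(p,a(p)-a(q))
```

```text
[0.52222958 0.06945958 0.12      ] 0.3407514193724226
```

Emit:
servo_tool(
  rows=[
    [[0.8,0.25,0,0,0,0],[0.8,0.25,0,0,0,0],[0.8,0.25,0,0,0,0],[0.8,0.25,0,0,0,0],[0.8,0.25,0,0,0,0]],
  ],
)

```text
clock: 7.52
position: [0.4507, 0.099, 0.1055]
tool_rot: [3.141, 0.001, -2.841]
force: [-0.1, 0.0, -0.1]
grip_width: 0.0
```

Emit:
servo_tool(
  rows=[
    [[0.5,0.15,0,0,0,0],[0,0,0,0,0,0],[0,0,0,0,0,0],[0,0,0,0,0,0],[0,0,0,0,0,0]],
  ],
)

```text
clock: 8.15
position: [0.4456, 0.0986, 0.1053]
tool_rot: [-3.142, 0.0, -2.841]
force: [-0.6, 0.5, 0.5]
grip_width: -0.0001
```

Run:
```python
from workcell import bot
import cv2,numpy as np
o=bot.observe();print(o['position'],o['force'])
f={n:bot.grab_frame(n)["image"][:,:,::-1] for n in("scene","side")}
cv2.imwrite("pics/c1.png",np.hstack([cv2.resize(f["scene"][160:290,270:400],(400,400)),cv2.resize(f["side"][160:290,230:360],(400,400))]))
```

```text
[0.44563398 0.09864422 0.10527016] [-0.58215933  0.47075739  0.54311465]
```

View pics/c1.png

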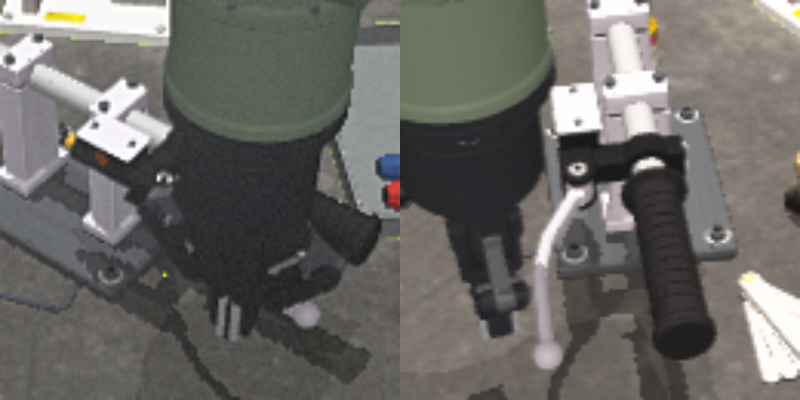

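The measured swing was 0.34 rad, so the stop was reached. The lever is now fully back out, with the ball at side-crop pixel (547,355), and the fingers are clear. Time for the second press.

Emit:
servo_tool(
  rows=[
    [[-0.6,-0.19,0,0,0,0],[-0.6,-0.19,0,0,0,0],[-0.6,-0.19,0,0,0,0],[-0.6,-0.19,0,0,0,0],[-0.6,-0.19,0,0,0,0]],
  ],
)

```text
clock: 8.88
position: [0.4767, 0.0977, 0.105]
tool_rot: [-3.141, -0.002, -2.842]
force: [-5.6, -6.4, 1.5]
grip_width: -0.0
```

Emit:
servo_tool(
  rows=[
    [[-0.5,-0.16,0,0,0,0],[-0.4,-0.13,0,0,0,0],[0,0,0,0,0,0]],
  ],
)

```text
clock: 9.25
position: [0.4859, 0.0976, 0.1049]
tool_rot: [-3.141, -0.002, -2.842]
force: [-5.8, -5.1, 1.1]
grip_width: -0.0002
```

Emit:
servo_tool(
  rows=[
    [[-0.3,-0.1,0,0,0,0],[0,0,0,0,0,0]],
  ],
)

```text
clock: 9.5
position: [0.4884, 0.0977, 0.1048]
tool_rot: [-3.142, -0.004, -2.841]
force: [-9.2, -3.3, 0.6]
grip_width: 0.0002
```

Emit:
servo_tool(
  rows=[
    [[-0.2,-0.06,0,0,0,0],[0,0,0,0,0,0]],
  ],
)

```text
clock: 9.75
position: [0.4897, 0.0978, 0.1046]
tool_rot: [3.141, -0.005, -2.841]
force: [-13.3, -3.0, 2.4]
grip_width: 0.0
```

Emit:
servo_tool(
  rows=[
    [[-0.1,-0.03,0,0,0,0],[0,0,0,0,0,0],[0,0,0,0,0,0],[0,0,0,0,0,0],[0,0,0,0,0,0]],
  ],
)

```text
clock: 10.38
position: [0.4904, 0.0978, 0.1045]
tool_rot: [3.141, -0.006, -2.841]
force: [-15.4, -2.9, 2.6]
grip_width: 0.0001
```

Run:
```python
from workcell import bot
import cv2,numpy as np
o=bot.observe();print(o['position'],o['force'],abs(o['qd']).max())
f={n:bot.grab_frame(n)["image"][:,:,::-1] for n in("scene","side")}
cv2.imwrite("pics/d1.png",np.hstack([cv2.resize(f["scene"][160:290,270:400],(400,400)),cv2.resize(f["side"][160:290,230:360],(400,400))]))
```

```text
[0.49036445 0.09779504 0.10448811] [-15.42810906  -2.86712747   2.60169385] 0.0016601641643838208
```

View pics/d1.png

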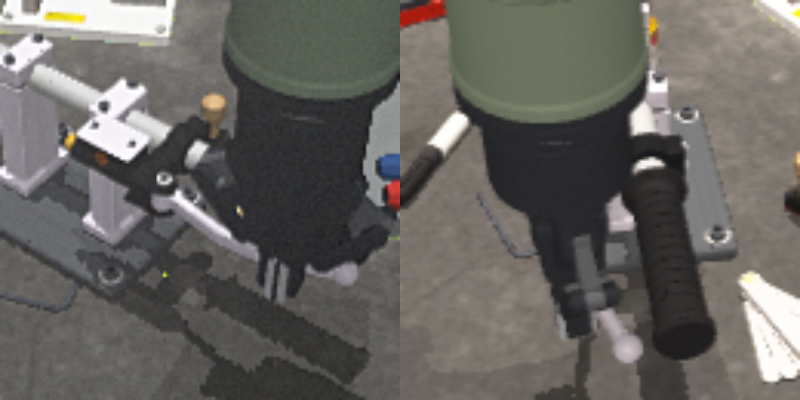

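The picture matches the first firm press: the ball is in at side-crop pixel (627,347), and there is clear space between fingers and grip. The force is steady at about 15.7 N and nothing is moving, so I'm handing it in.

```bash
python3 -c "
from workcell import bot
print(bot.job_done()); o=bot.observe(); print(o['clock'],o['position'],o['force'])"
```

```text
the job is handed in; nothing more can be done
None
the job is handed in; nothing more can be done
```

I pressed the lever to its stop with the outside of the shut fingers, let it spring fully back, then pressed it in again. I handed the job in at about 10.5 s while holding that second press.

- **First press:** about 14.7 N. I measured about 0.34 rad of total swing from the camera image, against about 0.33 rad expected.
- **Release:** the fingers were clear of the blade, with force back at sensor noise (under 1 N), and the picture showed the lever fully out.
- **Second press:** a steady force of about 15.7 N with the arm still. The picture matched the first press.
- **Surroundings:** the fingers stayed clear of the grip. The bystanders in view looked unmoved; I didn't measure their positions.

No check failed or disagreed. The force could not be read again after hand-in, so the final hold is confirmed only up to that moment.

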